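Hold the clip gaping around the photo card

ROBOT

A 7-joint arm with a two-finger parallel gripper is mounted at the origin on the work surface. World frame = base frame: x ahead of the robot, y to its left, z up, the work surface at z = 0. Lengths are in mm, angles in rad, forces in N, time in s.
With the tool pointing down it reaches from about 400 to 850 mm from the base axis. Payload 10.4 kg.
Tool frame: the origin (TCP) lies at the centre of the arm's flange, where the gripper is bolted on; the fingertips stand 173 mm ahead of it and the grasp point (between the pads) lies 155 mm ahead of it (manip.grasp_offset is the distance from the TCP to the grasp point, in mm); z points along the fingers, y is the line along which they close (so a half turn about z gives the same grasp; the last joint's range is limited). The gripper opens to 85 mm and grips with 20 to 120 N. Pads are 22 mm wide; open, the fingers measure 114 mm over their backs; the gripper's body (76 mm by 85 mm) begins 54 mm behind the grasp point. The pads swing forward as they close: fully open they stand 13 mm farther back than shut.
Start: joints at [-1.276, 0.332, -0.065, 1.46, 0.022, 1.35, -0.088], TCP at [195.284, 593.714, 404.738] pointing down, gripper open.
Joint ranges: [-2.6, 2.6], [-0.5, 2.12], [-1.47, 1.34], [0.16, 2.42], [-1.27, 4.41], [0.06, 2.06], [-2.6, 2.6]. Speed limits (rad/s): [2.22, 2.22, 2.79, 2.79, 3.14, 3.14, 3.14].

INTERFACE

Orientations are given as a unit quaternion [w, x, y, z].
In Python, from cell import manip, cams gives the robot as it stands. Calls block until the motion is done:
- manip.move_pose(position, orientation): joint-space move of the TCP to a pose.
- manip.move_l(position, frame=None, feed=150, until_force=None): straight line of the TCP; frame=None keeps the orientation; feed is the mean speed in mm/s. With until_force (N) it stops when the force on the tool has changed by that much, and returns True; else False.
- manip.movej(angles): joint-space move.
- manip.set_gripper(opening): finger opening in mm; the grip force is fixed at half the most; returns when the fingers have stopped.
- manip.wait(seconds).
- manip.solve_ik(position, orientation): joint angles nearest the present ones, or None.
- cams.snapshot(name): name is "side" or "top" or "wrist"; returns a dict with "frame" (480x640x3 uint8, red, green, blue), "depth" (480x640 float32, mm along the optical axis (not along the pixel's ray), 0 where there is no reading), "mtx" (3x3 intrinsics, pixels), "distortion" ([k1, k2, p1, p2, k3] as OpenCV has them; the pictures are not rectified), "rvec" (rotation vector, rad) and "tvec" (3), from world to camera coordinates, as OpenCV has them. Camera axes: x right, y down, z forward; pixel columns grow to the right and rows downward; lengths in mm; the calibration is good to about 2 mm. A picture is of the moment at which its call begins.
A pose or a line that the arm cannot do raises manip.PlanningError and nothing moves.
- manip.close_job(): hands the job in; it is judged then, once.
Readings, each from a call of its own:
- manip.read_clock(): time.
- manip.read_joints(): joint angles.
- manip.read_joint_vel(): joint speeds.
- manip.read_joint_efforts(): joint torques, N m.
- manip.read_position(): TCP position.
- manip.read_tcp_rot(): TCP orientation.
- manip.read_contact_force(): force on the tool from outside, world axes, zero at the start.
- manip.read_moment(): the same for the moment, N m.
- manip.read_finger_gap(): finger opening in mm.
- manip.read_finger_force(): force on a finger pad.
Only numpy, scipy, OpenCV 4.12 (cv2) and the standard library are available. Lean on these libraries where they do the work, as an engineer would, in place of code of your own. Each camera call takes 0.05 s, during which the arm holds its last target. There are 200 camera calls.

TASK

I want to slip a second print in beside the photo card on the desk. Pick up the yellow spring clip, squeeze its handles so the jaws stand wide open, and bring the open jaws around the red-striped upright edge of the card, with that edge well inside the mouth and the jaws level, straight on, one on each side and not touching the card or its stand. Finish while still holding the clip there, squeezed open and still; do not shift the card stand or disturb the mug, the bottle or the picture frame.

Things in the scene. Friction and masses are not known exactly. Their poses are not given: they have to be found in the camera images.
- clip: Yellow spring clip like a big clothes peg, 60 g, 103 mm long, 26 mm wide, lying on its side, pivot pin upright. Origin: on the pivot axis, at the underside; clip fills z 0 to 26 mm. x runs from the pivot to the jaw tips at x = 52 mm, z up along the pin. Handles run back to x = -50 mm, splayed: outer faces 41 mm apart at x = -20, 61 mm at the ends. Squeezed along y, they open the jaws.
- clip_mouth (a point): Midway between the jaw tips, 52 mm ahead of the pivot along the clip's x, at mid-width (13 mm above the clip's underside); axes as the clip's.
- clip_left (a joint): Swing of each arm (both swing equally): 0 = jaws shut, at rest; 0.32 rad = fully open, a hard stop: handles parallel, 26 mm over their outer faces, reaching to x = -58 mm; jaw tips (then at x = 49 mm) gape 33 mm, still 25 mm apart at x = 38 mm. Pinched at clip_grip it takes about 2.2 N to start and 5.5 N to open fully.
- stand: Photo card 110 mm wide, 125 mm tall, 3 mm thick, upright in a loose wooden block 70 (x) by 90 (y) by 24 mm high; 0.6 kg in all. Origin: centre of the block's underside; x is the card's normal, y runs along it, z up. The card lies at x = 0, y = -55 to 55 mm, z = 24 to 149 mm. The upright edge at y = -55 mm has a red strip 7 mm wide: straddle this one.
- card_edge (a point): Point on the red-striped upright edge of the card, 85 mm above the desk (near mid-height of the card); axes as the stand's, so the card lies towards +y and free space towards -y.
- mug: Amber glass mug, 80 mm across, 80 mm tall, a bystander. Origin: centre of its underside.
- bottle: Clear glass bottle, 66 mm across, 190 mm tall, a bystander. Origin: centre of its underside.
- frame: Black picture frame, 130 mm wide and 170 mm tall, leaning on its foot, a bystander. Origin: underside, at the frame's lower edge.
- clip_grip (a point): Midway between the handles, 40 mm behind the pivot (clip x = -40 mm), at mid-width (13 mm above the underside): where to pinch, closing along the clip's y; axes as the clip's.

How it is judged:
By the outcome, as a careful person would: the job done as asked, in the order asked, and still so for the second after the job is handed in, while the arm keeps its last pose, push and grip.
It also fails if it takes over 42 s, if anything falls off the work surface, if the arm or the gripper's body presses on something with over 40 N, if the wrist force passes 120 N, or if a joint passes its speed limit or range.

## Working session

There is one attempt and no reset: what is moved stays moved. The work goes in short steps, each a Python script; the robot and the scene stay as the last script left them, time stands still between calls to the robot, and variables do not carry over. Pictures are saved under pics/ and viewed, at most 10 in all, crops included, and the job is handed in when it is done.

```bash
ls; mkdir -p pics; python3 - <<'E'
from cell import manip,cams
import numpy as np,cv2
for n in("top","side"):
    s=cams.snapshot(n); np.savez(f"{n}0.npz",**s)
    cv2.imwrite(f"pics/{n}0.png",s["frame"][:,:,::-1])
    R=cv2.Rodrigues(np.array(s["rvec"],float))[0]; print(n,-R.T@np.array(s["tvec"]).ravel(),R[2],s["mtx"][0][0],s["distortion"],(s["depth"]>0).mean())
print(manip.read_tcp_rot(),manip.read_clock(),manip.grasp_offset)
E
```

```text
pics
top [ 434.76114108   53.28733581 1148.10728401] [ 0.1471399  -0.01671282 -0.98897448] 475.3653088145896 [0.00603904 0.         0.         0.         0.        ] 0.9960384114583334
side [ 411.98715688 -730.46647115  714.75133963] [ 0.1652611   0.76486371 -0.62263334] 496.02796705767867 [0.00404341 0.         0.         0.         0.        ] 0.996025390625
[-7.34426257e-05  1.58233991e-01  9.87401445e-01 -6.20781218e-04] 0.1 154.70000000000002
```

View pics/top0.png

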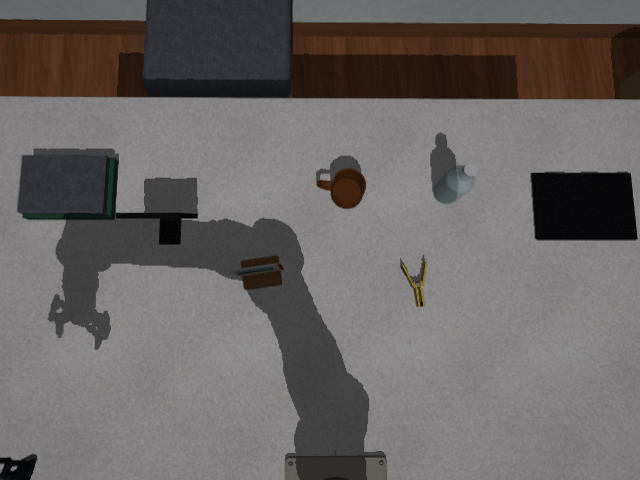

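View pics/side0.png

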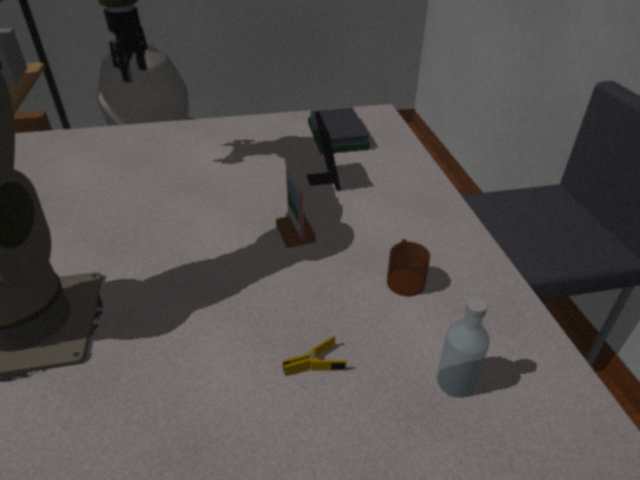

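The top view shows the clip at about (418,283), with its shut jaws towards the robot at (420,305) and its handles at (403,262) and (424,258). The card is at (260,268) with its red edge at about (282,267), facing the clip. The mug, bottle and frame are all well clear. The side view agrees: clip at (315,360), card at (297,205). Next I'll measure 3D points by colour and depth in both views.

```bash
cat > h.py <<'E'
import numpy as np,cv2
def cam(s):
    R=cv2.Rodrigues(np.array(s["rvec"],float))[0]; return R,np.array(s["tvec"],float).ravel(),np.array(s["mtx"],float),np.array(s["distortion"],float)
def unproj(s,mask):
    R,t,K,d=cam(s); v,u=np.nonzero(mask&(s["depth"]>0)); z=s["depth"][v,u]
    n=cv2.undistortPoints(np.c_[u,v].astype(float)[:,None],K,d)[:,0]
    return (np.c_[n*z[:,None],z]-t)@R
def onplane(s,uv,h):
    R,t,K,d=cam(s); n=cv2.undistortPoints(np.array(uv,float).reshape(-1,1,2),K,d)[:,0]
    r=np.c_[n,np.ones(len(n))]@R; c=-R.T@t; return c+r*((h-c[2])/r[:,2])[:,None]
def proj(s,P):
    R,t,K,d=cam(s); return cv2.projectPoints(np.array(P,float).reshape(-1,1,3),cv2.Rodrigues(R)[0],t,K,d)[0][:,0]
def hsv(s): return cv2.cvtColor(s["frame"],cv2.COLOR_RGB2HSV)
def yellow(s): h=hsv(s); return (h[...,0]>18)&(h[...,0]<35)&(h[...,1]>130)&(h[...,2]>50)
E
python3 - <<'E'
from h import *
for n in("top","side"):
    s=dict(np.load(f"{n}0.npz")); m=yellow(s); P=unproj(s,m)
    k=(abs(P[:,2]-13)<25)&(P[:,0]>200); P=P[k]
    print(n,len(P),P.min(0),P.max(0),"z95",np.percentile(P[:,2],[5,50,95]))
    q=P[P[:,2]>18]; c=q[:,:2].mean(0); w,V=np.linalg.eigh(np.cov((q[:,:2]-c).T)); print(c,V[:,1],w)
    h=hsv(s); r=((h[...,0]<6)|(h[...,0]>174))&(h[...,1]>120)&(h[...,2]>50)
    b=np.zeros_like(r)
    if n=="top": b[250:285,225:300]=1
    else: b[170:250,270:320]=1
    P=unproj(s,r&b); P=P[P[:,2]>30]; print("red",np.round(P[np.argsort(P[:,2])][::max(1,len(P)//15)],0))
    P=unproj(s,b>0); P=P[(P[:,2]>60)&(P[:,2]<155)]; A=np.c_[P[:,:2]]; c=A.mean(0);w,V=np.linalg.eigh(np.cov((A-c).T));print("card",len(P),c,V[:,1],w,P.min(0),P.max(0))
def crop(n,x0,y0,x1,y1): 
    f=np.load(f"{n}0.npz")["frame"][y0:y1,x0:x1,::-1]; return cv2.resize(f,(390,290),interpolation=cv2.INTER_CUBIC)
cv2.imwrite("pics/crops.png",np.vstack([np.hstack([crop("top",380,240,460,300+0),crop("top",225,240,305,300)]),np.hstack([crop("side",270,330,360,397),crop("side",250,180,340,247)])]))
E
```

```text
top 278 [ 454.77375635 -218.93253254   -3.84320938] [ 556.70709164 -161.5683014    30.22746714] z95 [ 5.27159207 23.11712914 27.84149222]
[ 501.78452195 -197.12690339] [-0.99615408 -0.08761872] [196.29257175 760.95956919]
red [[539. 122. 147.]]
card 304 [531.75109537 174.38782152] [-0.14922988  0.98880253] [9.30892153e-01 1.03930399e+03] [522.99238779 119.99771853  62.1661169 ] [543.2557126  229.43123961 151.47626924]
side 888 [ 455.50550926 -220.30531291   -1.61593486] [ 559.180288   -161.20301106   30.59908452] z95 [ 5.4734531  21.25644886 27.88937108]
[ 503.00677738 -199.47070855] [-0.98570974 -0.16845269] [183.85213223 765.37134783]Traceback (most recent call last):
  File "<stdin>", line 11, in <module>
  File "h.py", line 6, in unproj
    n=cv2.undistortPoints(np.c_[u,v].astype(float)[:,None],K,d)[:,0]
      ~~~~~~~~~~~~~~~~~~~^^^^^^^^^^^^^^^^^^^^^^^^^^^^^^^^^^^^^^
cv2.error: OpenCV(4.12.0) /io/opencv/modules/calib3d/src/undistort.dispatch.cpp:347: error: (-215:Assertion failed) CV_IS_MAT(_src) && CV_IS_MAT(_dst) && (_src->rows == 1 || _src->cols == 1) && (_dst->rows == 1 || _dst->cols == 1) && _src->cols + _src->rows - 1 == _dst->rows + _dst->cols - 1 && (CV_MAT_TYPE(_src->type) == CV_32FC2 || CV_MAT_TYPE(_src->type) == CV_64FC2) && (CV_MAT_TYPE(_dst->type) == CV_32FC2 || CV_MAT_TYPE(_dst->type) == CV_64FC2) in function 'cvUndistortPointsInternal'
```

Both views agree on the clip's height (top face about 27 mm). The card's top edge is at z ≈ 149 and 110 mm long, which matches the text. I'll hover over the clip and take wrist views from two places, checking that the joint solutions cover the whole path.

```bash
cat >> h.py <<'E'
from scipy.spatial.transform import Rotation as Ro
def quat(head,sgn):  # tool down, tool y = sgn * (clip y for clip x heading 'head')
    y=sgn*np.array([-np.sin(head),np.cos(head),0]); z=np.array([0,0,-1.]); x=np.cross(y,z)
    q=Ro.from_matrix(np.c_[x,y,z]).as_quat(); return np.r_[q[3],q[:3]]
E
python3 - <<'E'
from cell import manip,cams
from h import *
h0=np.radians(187); hf=np.arctan2(.9888,-.1492)
piv=np.array([505,-194.]); g=piv-40*np.array([np.cos(h0),np.sin(h0)])
e=np.array([540,120.]); gf=e-75*np.array([np.cos(hf),np.sin(hf)])
for sg in(1,-1):
    for p,h,z in((g,h0,330),(g,h0,177),(gf,hf,240)): print(sg,p,np.round(manip.solve_ik([*p,z],quat(h,sg)),2) if manip.solve_ik([*p,z],quat(h,sg)) is not None else None)
best=1 if manip.solve_ik([*g,177],quat(h0,1)) is not None and abs(manip.solve_ik([*g,177],quat(h0,1))[6])<abs(manip.solve_ik([*g,177],quat(h0,-1))[6]) else -1
print(best)
manip.move_pose([*g,360],quat(h0,best))
s=cams.snapshot("wrist"); np.savez("w0.npz",**s)
R,t,K,d=cam(s); print(-R.T@t,R[2],manip.read_position(),manip.read_clock())
m=yellow(s); P=unproj(s,m); print(len(P),P.min(0),P.max(0))
cv2.imwrite("pics/w0.png",s["frame"][:,:,::-1])
E
```

```text
1 [ 544.70184607 -189.12522626] [-0.53  0.41  0.99  1.73 -0.37  1.2  -0.89]
1 [ 544.70184607 -189.12522626] [-0.27  0.54  0.65  1.84 -0.41  0.9  -0.88]
1 [551.19007788  45.83948384] [-1.13  0.77  1.32  1.88 -0.81  1.18 -2.51]
-1 [ 544.70184607 -189.12522626] [-0.51  0.4   0.96  1.73 -0.35  1.2   2.23]
-1 [ 544.70184607 -189.12522626] [-0.32  0.56  0.72  1.84 -0.46  0.91  2.31]
-1 [551.19007788  45.83948384] [-0.62  0.36  0.54  1.86 -0.22  0.98  0.16]
1
[ 625.9442758  -178.90583985  330.34713621] [-0.3168582  -0.04017215 -0.9476218 ] [ 545.06082315 -188.35077029  359.91313438] 3.1583
621 [ 453.81455259 -215.7383232     6.13009156] [ 551.37109282 -163.27529799   29.57248378]
```

View pics/w0.png

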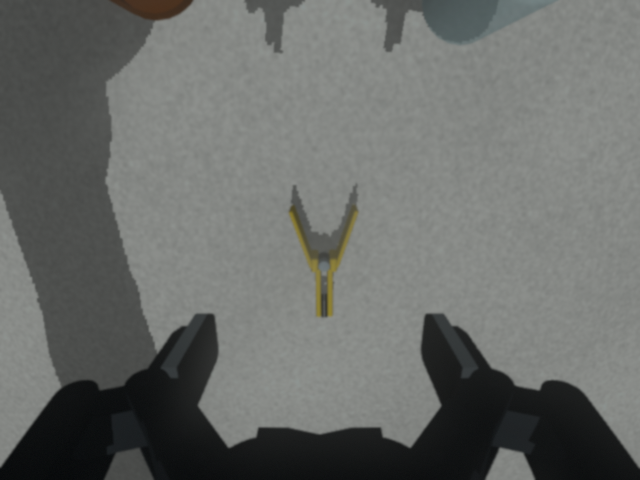

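The wrist view shows the jaw tip at (324,316), the handle ends at (292,210) and (356,210), and the pivot at about (324,262). I'll use the opposite tool turn (J7 comfortable at both ends), which also keeps the wrist camera looking at the jaws. It gives a second viewpoint too.

```bash
python3 - <<'E'
from cell import manip,cams
from h import *
s=dict(np.load("w0.npz")); Q=onplane(s,[[324,316],[292,210],[356,210],[324,262]],26)[:,:2]
mid=(Q[1]+Q[2])/2; a=Q[0]-mid; h0=np.arctan2(a[1],a[0]); piv=Q[0]-52*a/np.linalg.norm(a)
print(Q,np.linalg.norm(a),np.linalg.norm(Q[1]-Q[2]),np.degrees(h0),piv)
u=a/np.linalg.norm(a); g=piv-40*u
manip.move_pose([*g,330],quat(h0,-1))
s=cams.snapshot("wrist"); np.savez("w1.npz",**s)
print(manip.read_joints().round(2) if hasattr(manip.read_joints(),'round') else manip.read_joints(),manip.read_clock())
v=np.array([-u[1],u[0]])
M=[piv+52*u,piv,piv-50*u+30.5*v,piv-50*u-30.5*v]
px=proj(s,[[*p,26] for p in M]); print(px)
f=s["frame"][:,:,::-1].copy()
for p in px: cv2.circle(f,tuple(int(round(x)) for x in p),1,(255,0,255),-1)
c=px.mean(0).astype(int); x0=np.clip(c[0]-100,0,440);y0=np.clip(c[1]-75,0,330); print(x0,y0)
cv2.imwrite("pics/w1.png",cv2.resize(f[y0:y0+150,x0:x0+200],(800,600),interpolation=cv2.INTER_CUBIC))
E
```

```text
[[ 452.95485992 -205.39163522]
 [ 552.09296745 -164.73868747]
 [ 558.94925181 -219.4557367 ]
 [ 507.85443878 -198.26499431]] 103.42425859792408 55.1449373189677 -172.61461712160846 [ 504.5234673 -198.70742  ]
[ 1.19  0.6  -1.24  1.64  0.58  1.33  1.55] 5.3833
[[320.07230841 110.73538794]
 [320.01158854 182.93434722]
 [281.8652912  245.41765153]
 [358.04509636 245.44136849]]
219 121
```

View pics/w1.png

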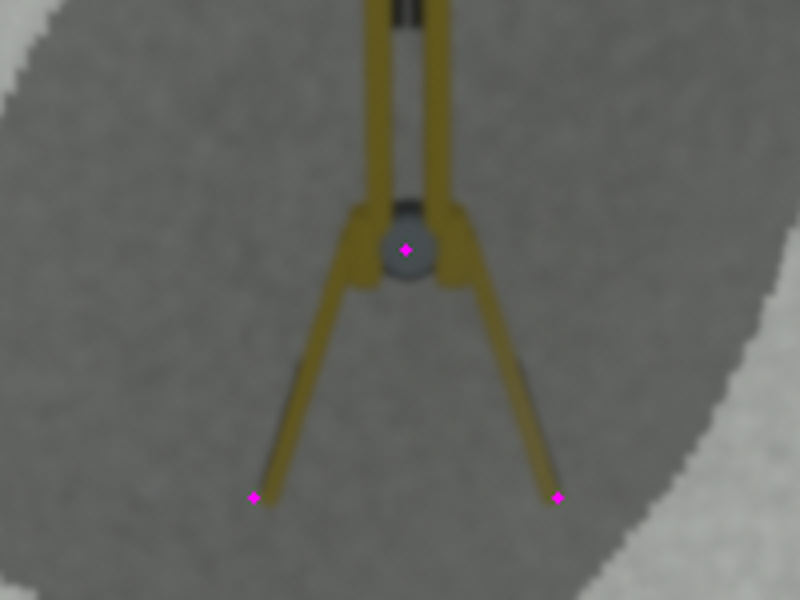

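The predicted points land on the pin and the handle ends to within about 2 px, so the clip pose and its 26 mm top height hold from both wrist positions. Next: check the IK chain, then grasp and lift.

```bash
cat >> h.py <<'E'
h0=np.radians(-172.61); piv=np.array([504.5,-198.7]); u0=np.array([np.cos(h0),np.sin(h0)]); g0=piv-40*u0
hf=np.arctan2(.9888,-.1492); uf=np.array([np.cos(hf),np.sin(hf)]); edge=np.array([540.,120.])
E
python3 - <<'E'
from cell import manip,cams
from h import *
print(np.round(manip.solve_ik([*g0,175],quat(h0,-1)),2)); gf=edge-76*uf
for d in(0,70): 
    q=manip.solve_ik([*(gf-d*uf),247],quat(hf,-1)); print(None if q is None else np.round(q,2))
manip.move_l([*g0,215],feed=200); print(manip.move_l([*g0,175],feed=60,until_force=15))
manip.set_gripper(20)
print(manip.read_position(),manip.read_finger_gap(),manip.read_finger_force(),manip.read_contact_force(),manip.read_clock())
manip.move_l([*g0,300],feed=100); manip.wait(.2)
print(manip.read_finger_gap(),manip.read_contact_force(),manip.read_clock())
s=cams.snapshot("wrist"); np.savez("w2.npz",**s); cv2.imwrite("pics/w2.png",s["frame"][:,:,::-1])
s=cams.snapshot("side"); np.savez("s2.npz",**s); P=unproj(s,yellow(s)); P=P[P[:,2]>60]; print(len(P),P.min(0),P.max(0))
E
```

```text
[ 1.08  0.76 -1.08  1.76  0.75  1.09  1.45]
[ 0.59  0.49 -0.92  1.79  0.43  1.08 -0.33]
[ 0.69  0.5  -0.9   1.77  0.44  1.09 -0.21]
False
[ 544.99375509 -193.20675286  176.45972874] 21.746558232774227 59.02869522571564 [-0.96271376  0.30241889 10.43596891] 7.5333
21.625468548917684 [-0.26252142 -0.18425643 -0.36919029] 9.1333
1026 [ 453.85700813 -229.39956306  124.76924349] [ 540.62204258 -182.56421763  152.09526885]
```

View pics/w2.png

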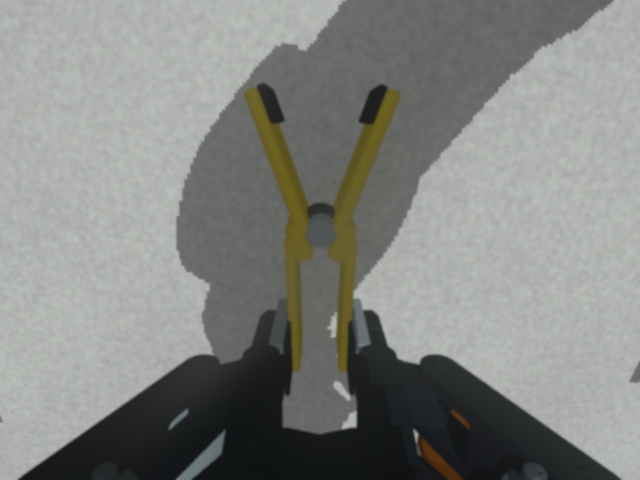

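The clip is held with its jaws wide open: tips at about (254,90) and (392,92), pivot at (320,230), 21.6 mm finger gap. I'll check tilt and axis, then go to a stand-off in front of the red edge and measure the edge from there.

```bash
python3 - <<'E'
from cell import manip,cams
from h import *
s=dict(np.load("w2.npz")); Q=onplane(s,[[247,94],[399,94],[320,230]],149.5)[:,:2]; m=(Q[0]+Q[1])/2; a=m-Q[2]
print(Q,np.linalg.norm(Q[0]-Q[1]),np.linalg.norm(a),np.degrees(np.arctan2(a[1],a[0])),"along/lat of pivot,mouth from TCP:",[( (q-g0)@u0,(q-g0)@[-u0[1],u0[0]]) for q in(Q[2],m)])
for n in("w2","s2"):
    t=dict(np.load(n+".npz")); P=unproj(t,yellow(t)); P=P[(P[:,2]>144)&(P[:,2]<156)]
    for _ in range(4):
        A=np.c_[(P[:,:2]-g0)@u0,(P[:,:2]-g0)@[-u0[1],u0[0]],np.ones(len(P))]; c=np.linalg.lstsq(A,P[:,2],rcond=None)[0]; r=P[:,2]-A@c; k=abs(r)<max(1,2*r.std()); 
        if k.all():break
        P=P[k]
    print(n,len(P),"slope along,lat,z0",c)
ap=edge-146*uf
manip.move_pose([*ap,300],quat(hf,-1)); manip.move_l([*ap,248.5],feed=100); manip.wait(.2)
print(manip.read_position(),manip.read_finger_gap(),manip.read_joints(),manip.read_clock())
for n in("wrist","top","side"):
    s=cams.snapshot(n); np.savez(n+"3.npz",**s); cv2.imwrite(f"pics/{n}3.png",s["frame"][:,:,::-1])
    P=unproj(s,np.ones((480,640),bool)); d=np.array([-.1492,.9888]); v=(P[:,:2]-edge)@d; w=(P[:,:2]-edge)@[d[1],-d[0]]
    k=(P[:,2]>(50 if n=="side" else 120))&(P[:,2]<155)&(v>-15)&(v<120)&(abs(w)<12); P=P[k];v=v[k]
    k=v<8; print(n,len(P),"v min",np.percentile(v,[0,2,5]),"vmax",v.max())
    q=P[P[:,2]>145]
    if len(q)>20:
        c=q[:,:2].mean(0);W,V=np.linalg.eigh(np.cov((q[:,:2]-c).T));V=V[:,1]*np.sign(V[1,1]); tt=(q[:,:2]-c)@V;print("topedge",len(q),c,V,c+V*tt.min(),c+V*tt.max(),q[:,2].max())
E
```

```text
[[ 455.92541052 -228.5189806 ]
 [ 449.75034692 -181.35020567]
 [ 496.97374945 -200.10459861]] 47.57125958923977 44.39936860239876 -173.7547071622114 along/lat of pivot,mouth from TCP: [(np.float64(47.6443977059528), np.float64(0.4248862148515453)), (np.float64(92.03490544808572), np.float64(-0.4621057170789502))]
w2 6660 slope along,lat,z0 [ 1.73227094e-03 -4.25199991e-04  1.50019328e+02]
s2 382 slope along,lat,z0 [7.97489387e-03 1.02569285e-03 1.48066873e+02]
[562.02680909 -24.3069334  249.13048363] 21.591929682474035 [ 0.69762468  0.49868257 -0.9070595   1.76436879  0.43823528  1.09404685
 -0.20723954] 11.6083Traceback (most recent call last):
  File "<stdin>", line 19, in <module>
    return _quantile_unchecked(
        a, q, axis, out, overwrite_input, method, keepdims, weights)
    return _ureduce(a,
                    func=_quantile_ureduce_func,
    ...<5 lines>...
                    overwrite_input=overwrite_input,
                    method=method)
    r = func(a, **kwargs)
    result = _quantile(arr,
                       quantiles=q,
    ...<2 lines>...
                       out=out,
                       weights=wgt)
    slices_having_nans = np.isnan(arr[-1, ...])
                                  ~~~^^^^^^^^^
IndexError: index -1 is out of bounds for axis 0 with size 0
```

View pics/wrist3.png

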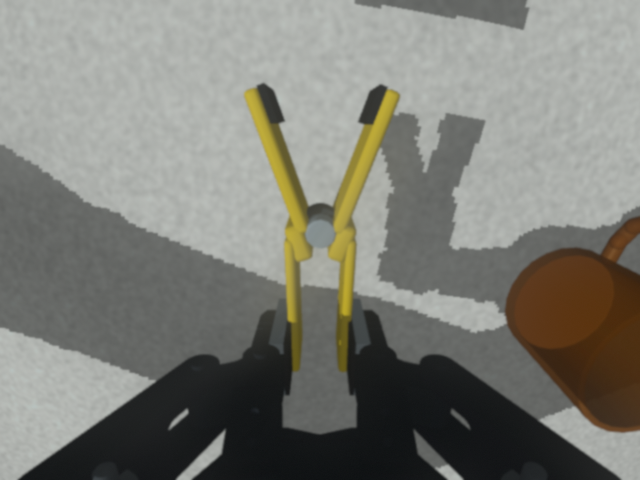

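The clip sits the same in the grip: tips at (254,90) and (392,92), pivot at (320,230), level. The pivot is about 47.6 mm ahead of the TCP axis, so it slid forward about 7 mm in the squeeze. The card is out of this view, so I'll check its edge by projecting the model into the first side and top pictures.

```bash
python3 - <<'E'
from h import *
out=[]
n2=np.array([uf[1],-uf[0]])
for n,(x0,y0,x1,y1) in(("top0",(225,240,305,300)),("side0",(265,165,345,225))):
    s=dict(np.load(n+".npz")); f=cv2.resize(s["frame"][y0:y1,x0:x1,::-1],None,fx=5 if 0 else 4.9,fy=4.9*2 if 0 else 4.9,interpolation=cv2.INTER_CUBIC)
    for p in([*edge,149],[*edge,85],[*edge,24],[*(edge+110*uf),149]):
        q=proj(s,p)[0]; print(n,q.round(1)); q=((q-[x0,y0]+.5)*4.9-.5).round().astype(int); cv2.circle(f,tuple(int(v) for v in q),2,(255,0,255),-1)
    out.append(f)
# clip yaw from row-wise outer borders of yellow in wrist view
s=dict(np.load("wrist3.npz")); m=yellow(s)&(np.arange(640)[None]>200)&(np.arange(640)[None]<440)
for v in range(95,371,25):
    x=np.nonzero(m[v])[0]; print(v,x.min(),x.max(),(x.min()+x.max())/2)
print(s["mtx"])
cv2.imwrite("pics/edge.png",np.hstack(out))
E
```

```text
top0 [280.1 263.5]
top0 [282.  266.5]
top0 [283.5 269.1]
top0 [228.1 271.4]
side0 [299.5 193.6]
side0 [300.2 218.6]
side0 [300.8 240.8]
side0 [284.2 167.9]
95 245 398 321.5
120 254 389 321.5
145 264 378 321.0
170 273 368 320.5
195 283 357 320.0
220 289 348 318.5
245 285 354 319.5
270 286 353 319.5
295 287 351 319.0
320 288 350 319.0
345 291 347 319.0
370 293 346 319.5
[[361.65656039   0.         319.15265679]
 [  0.         361.65656039 244.16466847]
 [  0.           0.           1.        ]]
```

View pics/edge.png

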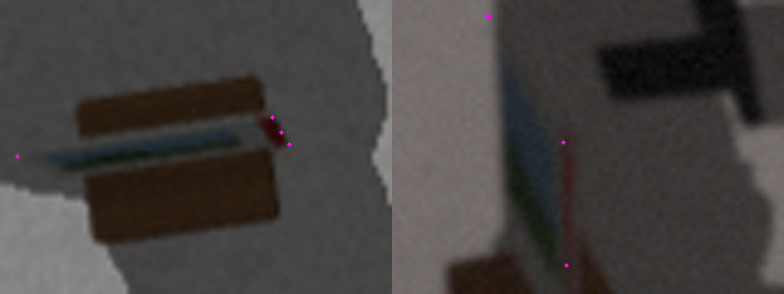

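Both views put the edge close to the prediction. The side view has it about 2 px to the right, and the strip top perhaps 3 px high. I'll check with the side depth and a brightened enlargement that includes the open clip.

```bash
python3 - <<'E'
from h import *
nn=np.array([uf[1],-uf[0]])
for n in("top0","side0","side3","top3"):
    s=dict(np.load(n+".npz")); P=unproj(s,np.ones((480,640),bool)); v=(P[:,:2]-edge)@uf; w=(P[:,:2]-edge)@nn
    k=(P[:,2]>40)&(P[:,2]<156)&(v>-20)&(v<130)&(abs(w)<10); P=P[k];v=v[k];w=w[k]
    if len(P)<30: print(n,len(P)); continue
    c=np.polyfit(v,w,1); r=w-np.polyval(c,v)
    print(n,len(P),"along",np.percentile(v,[0,1,3,97,99,100]).round(1),"lat fit",c.round(3),r.std().round(2),"zmax",np.percentile(P[:,2],[99,100]).round(1))
    k=v<10; print("   near edge: z, along, lat", P[k,2].mean(),v[k].min(),np.percentile(w[k],[5,50,95]).round(1))
s=dict(np.load("side3.npz")); x0,y0=260,150; f=s["frame"][y0:y0+120,x0:x0+160,::-1]
f=np.clip(f.astype(float)*2,0,255).astype(np.uint8)
cv2.imwrite("pics/side3c.png",cv2.resize(f,(800,600),interpolation=cv2.INTER_CUBIC))
E
```

```text
top0 342 along [  0.2   0.6   2.6 107.8 109.9 110.5] lat fit [ 0.    -0.092] 0.92 zmax [151.2 151.5]
   near edge: z, along, lat 108.07567526338654 0.17939331588972474 [-0.9 -0.5  2.5]
side0 670 along [ -3.6  -1.6  -0.2 106.9 109.7 112.5] lat fit [-0.006  3.316] 0.87 zmax [151.2 152.2]
   near edge: z, along, lat 98.74984456426495 -3.6399669314984493 [2.2 3.5 5.9]Traceback (most recent call last):
  File "<stdin>", line 4, in <module>
    fid = stack.enter_context(open(os.fspath(file), "rb"))
                              ~~~~^^^^^^^^^^^^^^^^^^^^^^^
FileNotFoundError: [Errno 2] No such file or directory: 'side3.npz'
```

Both depths put the edge at z up to about 150, with the along-card position agreeing to 1–2 mm and the lateral between 0 and +4 mm. I'll use +1.8 mm, stop with the tips 13 mm short, and compare jaws and edge in the same pictures.

```bash
cat >> h.py <<'E'
nn=np.array([uf[1],-uf[0]])
def tgt(dist,lat): return [*(edge-dist*uf+lat*nn),248.]
E
python3 - <<'E'
from cell import manip,cams
from h import *
manip.move_l(tgt(110,1.8),feed=60); manip.wait(.3)
print(manip.read_position(),tgt(110,1.8),manip.read_contact_force(),manip.read_clock())
out=[]
for n,(x0,y0) in(("top",(240,225)),("side",(262,165))):
    s=cams.snapshot(n); np.savez(n+"4.npz",**s); f=s["frame"][y0:y0+90,x0:x0+80,::-1]; out.append(cv2.resize(np.clip(f*2.,0,255).astype(np.uint8),(400,450),interpolation=cv2.INTER_CUBIC))
    P=unproj(s,yellow(s)); P=P[(P[:,2]>60)&(P[:,2]<115)]; v=(P[:,:2]-edge)@uf; w=(P[:,:2]-edge)@nn
    if len(P): 
        k=v>v.max()-12; print(n,len(P),"tips along",v.max(),"lat",np.percentile(w[k],[2,98]),"z",np.percentile(P[:,2],[1,50,99]))
    P=unproj(s,np.ones((480,640),bool)); v=(P[:,:2]-edge)@uf; w=(P[:,:2]-edge)@nn
    k=(P[:,2]>40)&(P[:,2]<156)&(v>-8)&(v<130)&(abs(w)<9); v=v[k];w=w[k]; print(" card",k.sum(),np.percentile(v,[1,50,99]),np.percentile(w,[5,50,95]))
cv2.imwrite("pics/four.png",np.hstack(out))
E
```

```text
[558.22837106  11.16764031 247.97637492] [np.float64(558.1919666165282), np.float64(11.499804836013666), 248.0] [ 0.53530196 -0.5757481  -0.76123887] 12.7083
top 137 tips along -19.79149094678957 lat [-22.18061104  24.03229066] z [ 87.38737241  96.32182369 100.98500088]
 card 348 [  0.50529781  55.43908926 110.30060831] [-0.92495166 -0.36783101  2.17964625]
side 160 tips along 4.1661546555200335 lat [3.99681086 7.26744824] z [70.94999274 92.10642843 99.92602744]
 card 443 [  0.62003457  66.92741518 109.9841961 ] [1.98046975 2.89610914 4.16424155]
```

View pics/four.png

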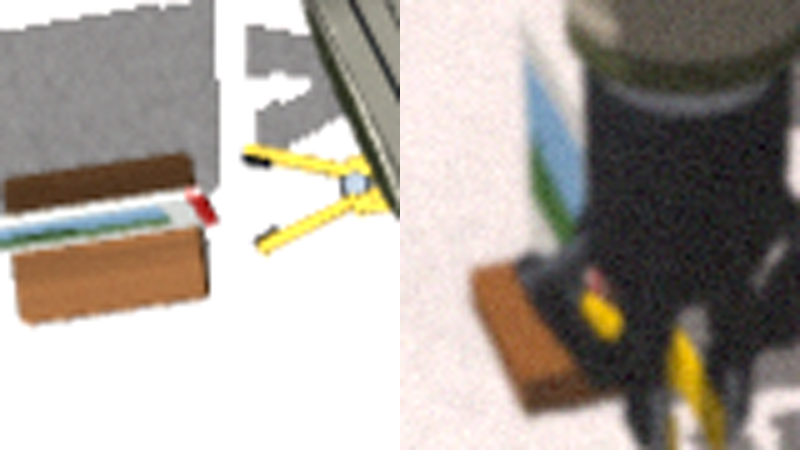

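In the same top view the jaws straddle the card's line: tips at crop (243,150) and (257,250), edge at about (210,207). The jaw midpoint is within about 1 mm laterally, and the tips are about 16 mm short. Now I'll move straight in so the edge ends about 15 mm inside the tips, with a force guard.

```bash
python3 - <<'E'
from cell import manip,cams
from h import *
print(manip.move_l(tgt(79,1.5),feed=30,until_force=6)); manip.wait(.5)
print(manip.read_position(),tgt(79,1.5),manip.read_contact_force(),manip.read_finger_gap(),manip.read_finger_force(),manip.read_clock())
out=[]
for n,(x0,y0,w,h) in(("top",(240,225,80,90)),("wrist",(160,0,320,360))):
    s=cams.snapshot(n); np.savez(n+"5.npz",**s); f=s["frame"][y0:y0+h,x0:x0+w,::-1]; out.append(cv2.resize(np.clip(f*1.6,0,255).astype(np.uint8),(400,450),interpolation=cv2.INTER_CUBIC))
    P=unproj(s,np.ones((480,640),bool)); v=(P[:,:2]-edge)@uf; w=(P[:,:2]-edge)@nn
    k=(P[:,2]>120)&(P[:,2]<156)&(v>-8)&(v<130)&(abs(w)<9); v=v[k];w=w[k]; print(n," card",k.sum(),np.percentile(v,[1,50,99]) if k.sum() else'',np.percentile(w,[5,50,95]) if k.sum() else '')
cv2.imwrite("pics/five.png",np.hstack(out))
E
```

```text
False
[553.27255058  42.09671458 248.01907971] [np.float64(553.2700923601642), np.float64(42.10805787019615), 248.0] [-1.2264876   0.50665389 -0.86747573] 21.611389229406697 58.70706260204315 14.4917
top  card 162 [  1.1176083   56.23974384 109.00853557] [-0.84884451 -0.099976    2.61352225]
wrist  card 2554 [ 0.12864972 11.47088383 25.15367837] [0.22590457 1.82550345 3.24537264]
```

View pics/five.png

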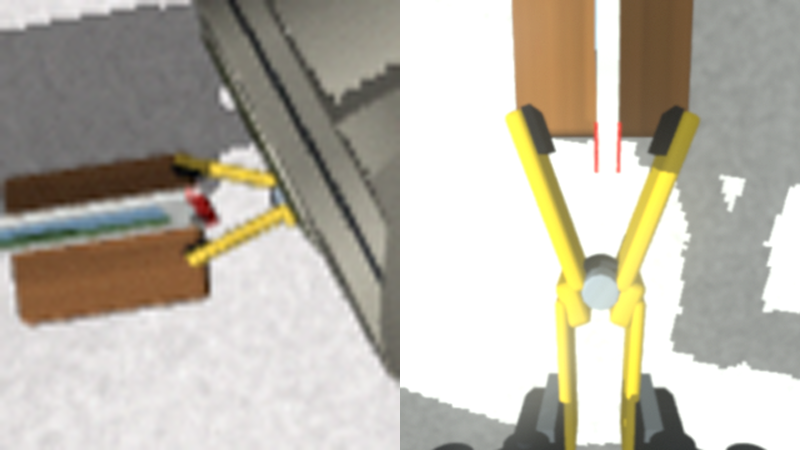

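The jaws straddle the red edge centred and straight: tips at (520,110) and (690,115), red edge at x ≈ 607, midway between them. The wrist depth puts the card 0.3 mm off centre and the edge about 15–17 mm inside the tips. There is no contact force, so I'm handing in.

```bash
python3 -c "
from cell import manip
print(manip.close_job(),manip.read_clock())"
```

```text
the job is handed in; nothing more can be done
the job is handed in; nothing more can be done
```

I handed the job in at about 14.5 s on the clock: the clip is still held squeezed fully open, level and centred around the card's red-striped edge, which sits about 15 mm inside the jaws, and I saw no sign of contact with the card, stand, mug, bottle or frame.

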